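# Set the winder's wire guide to the empty bobbin

## Robot

A 6-joint arm with a two-finger parallel gripper is mounted at the origin on the work surface. World frame = base frame: x ahead of the robot, y to its left, z up, the work surface at z = 0. Lengths are in m, angles in rad, forces in N, time in s.
With the tool pointing down it reaches from about 0.225 to 0.725 m from the base axis. Payload 3.1 kg.
Tool frame: the origin (TCP) lies on the centre line of the jaws, within the pads' length; the fingertips stand arm.tip_extent ahead of it and the grasp point (between the pads) lies 6 mm ahead of it (arm.tip_extent is the distance from the TCP to the fingertips, in m); x points along the fingers, y is the direction in which the jaws open and shut, and the axes are right-handed (so a half turn about x gives the same grasp; the last joint's range is limited). The gripper opens to 85 mm and grips with 20 to 120 N. Pads are 22 mm wide; open, the fingers measure 114 mm over their backs; the gripper's body (76 mm by 85 mm) begins 54 mm behind the grasp point. The pads swing forward as they close: fully open they stand 13 mm farther back than shut.
Start: joints at [0.974, 0.048, 0.099, 1.622, 0, 1.443], TCP at [0.237, 0.468, 0.256] pointing down, gripper open.
Joint ranges: [-2.91, 2.91], [-0.99, 1.94], [-1.21, 1.42], [-2.12, 2.29], [-1.49, 1.47], [-3.14, 3.14]. Speed limits (rad/s): [2.79, 2.79, 3.14, 3.14, 3.14, 3.14].

## Interface

Orientations are given as a rotation vector (axis times angle).
In Python, from bench import arm gives the robot as it stands.
- The arm moves only by the tool drive_tool, never from a script. Its arguments are lists of equal length, an entry for each row: "linear": the shift along the tool's x, y, z in m, a list of three; "yaw": the turn about the tool's x in degrees; "jaw": the closure in counts, from 0 (fully open) to 255 (shut). A call has 1 to 5 rows; each row shifts and turns the commanded pose from where the row before left it, along the tool's axes as they then stand; what a row does not reach is not made up. A row lasts 1/8 s, in which the tool goes at most 62.5 mm and 10.7 degrees, less where a joint would pass 70% of its speed; a pose out of reach is approached as far as the arm can. A call with a gripper value outside its range is refused whole. The fingers move at their own pace and stop on an object; "force" is the grip in N (left out, the last holds). Time passes only in rows, so rows that do not move let the fingers close. It gives the time, the measured TCP pose, the force and the opening at its end, in the units of the state.
- arm.state(): the state, without advancing time (a new reading comes with each control period).
- arm.camera(name): name is "scene" or "top" or "wrist"; returns a dict with "img" (420x560x3 uint8, red, green, blue), "vertical_fov" (degrees; the focal length in pixels is half the picture's height over the tangent of half this angle, whatever the lens; pixels are square), "cx", "cy" (the principal point, pixels), "eye" and "orientation" of the camera in the world. Camera axes: x right, y down, z forward; pixel columns grow to the right and rows downward; lengths in m; the calibration is good to about 2 mm. A picture is of the moment at which its call begins. There is no depth.
- arm.finish_job(): hands the job in, once; it reports no verdict.
The state is a dict: "clock": time; "q": joint angles; "joint_velocities": joint speeds; "tau": joint torques, N m; "position": TCP position; "tool_rot": TCP orientation; "force": force on the tool from outside, world axes, zero at the start; "ft_torque": the same for the moment, N m; "gripper_width": finger opening in m.
Only numpy, scipy, OpenCV 4.12 (cv2) and the standard library are available. Lean on these libraries where they do the work, as an engineer would, in place of code of your own. Each camera call takes 0.05 s, during which the arm holds its last target. There are 200 camera calls.

## Task

On the bench coil winder, slide the wire guide along its rail until its arm points at the middle of the empty bobbin on the spindle, ready to wind it, then let go. Leave the round brake knob on the short front track where it is.

Things in the scene. Friction and masses are not known exactly. Their poses are not given: they have to be found in the camera images.
- guide_grip (a point): Top centre of the wire guide's grip, 96 mm above the table: upright black plate, 30 (x) x 16 (y) x 50 mm, on a dark steel carriage 46 x 36 mm, its top 49 mm below this point. A thin steel arm at the grip's own y leaves the carriage below the grip and ends in a brass ball 64 mm along +x, just short of the bobbins. Axes: z up, y along the rail (parallel to the spindle), x from rail to spindle.
- wire_guide (a joint): Position of the wire guide along its straight rail, 0 to 0.26 m, growing along +y of guide_grip. Light friction (about 2 N); it stays where it is left, no detents. The winder is fixed to the table: grey base plate 300 x 460 x 20 mm, green headstock and tailstock at the spindle's ends, up to 95 mm high.
- empty_bobbin: The empty one of two brown bobbins fixed on the spindle: cheeks 60 mm across, 40 mm long along the spindle, bare core 24 mm across. Origin: its centre, 65 mm above the table, 105 mm from the rail's centre line along the guide's +x; y along the spindle. The other is full of copper winding, 54 mm across, and may be on either side. A spare standing on the base plate does not matter.
- brake_knob (a point): Top centre of the brake knob, 47 mm above the table: round, black, 22 mm across, 20 mm tall, on its own short track parallel to the guide's rail and 105 mm from it on the robot's side (guide's -x). To be left alone.

How it is judged:
At the end, for the whole second after the job is handed in: The wire guide is at rest with its arm within 12 mm, along the rail, of the middle of the empty bobbin on the spindle, and the brake knob is within 10 mm of where it started (y of guide_grip in the frame of empty_bobbin between -0.012 and 0.012 m and velocity of joint wire_guide between -0.005 and 0.005 m/s and distance of brake_knob from where it was at the start of the episode below 0.01 m); the robot touches nothing.
It fails at once if the brake knob is pushed more than 10 mm from where it was (distance of brake_knob from where it was at the start of the episode above 0.01 m).
It also fails if it takes over 32 s, if anything falls off the work surface, if the arm or the gripper's body presses on something with over 40 N, if the wrist force passes 120 N, or if a joint passes its speed limit or range.

## Working session

There is one attempt and no reset: what is moved stays moved. The work goes in short steps, Python scripts to look and compute and a tool call to move; the robot and the scene stay as the last step left them, time stands still between calls to the robot, and variables do not carry over. Pictures are saved under pics/ and viewed, about 8 in all and at most 12, crops included, and the job is handed in when it is done.

Besides the shell and the picture viewer there is one more tool, called after "Call:" as name(argument=value, ...) on one line, values as JSON. drive_tool: Moves the arm, as the interface text tells. Its arguments: {"type":"object","properties":{"linear":{"type":"array"},"yaw":{"type":"array"},"jaw":{"type":"array"},"force":{"type":"number"}},"required":["linear","yaw","jaw"]}

```bash
mkdir -p pics; cat > h.py <<'E'
import numpy as np, cv2
from scipy.spatial.transform import Rotation as R
from bench import arm
def rot(o):
    o=np.array(o,float); return o if o.shape==(3,3) else R.from_rotvec(o).as_matrix()
def ray(c,u,v):
    f=210/np.tan(np.radians(c["vertical_fov"])/2)
    return rot(c["orientation"])@np.array([(u-c["cx"])/f,(v-c["cy"])/f,1])
def onz(c,u,v,z):
    d=ray(c,u,v); e=np.array(c["eye"]); return e+d*(z-e[2])/d[2]
def proj(c,p):
    f=210/np.tan(np.radians(c["vertical_fov"])/2)
    q=rot(c["orientation"]).T@(np.array(p)-np.array(c["eye"])); return q[:2]/q[2]*f+[c["cx"],c["cy"]]
E
python3 - <<'E'
from h import *
import pickle
for n in("top","scene"):
    c=arm.camera(n); pickle.dump(c,open(n+".pkl","wb"))
    cv2.imwrite(f"pics/{n}0.png",c["img"][:,:,::-1]); print(n,c["vertical_fov"],c["cx"],c["cy"],c["eye"],c["orientation"])
print(arm.state(),arm.tip_extent)
E
```

```text
top 48.57709368805932 271.81773030867186 211.73129639659516 [ 0.47281109 -0.02295972  0.76133909] [-2.17466368  2.12205776 -0.09077773]
scene 56.5856206175747 276.5018271689663 214.44713801578695 [ 0.84031778 -0.20396169  0.64435089] [-2.30124684 -1.23528663  0.37995903]
{'clock': 0.1, 'q': array([ 9.74200212e-01,  4.86619663e-02,  9.77527089e-02,  1.62200735e+00,
       -1.08472703e-06,  1.44297537e+00]), 'joint_velocities': array([-8.58610869e-04, -3.67297863e-03,  1.18956438e-03,  3.29318694e-03,
        4.76358906e-05,  2.17114517e-03]), 'tau': array([ 3.90487898e-03, -3.39851010e+01,  3.20936179e+01,  1.58997352e-02,
       -1.78832925e-04, -1.11491249e-05]), 'position': array([0.23692884, 0.46793478, 0.25524092]), 'tool_rot': array([ 0.36603223,  1.54011721, -0.36917109]), 'force': array([-0.19041183,  0.10700137,  0.71863319]), 'ft_torque': array([-0.03877728, -0.01459477,  0.00057486]), 'gripper_width': 0.0857939447447955} 0.025
```

View pics/top0.png

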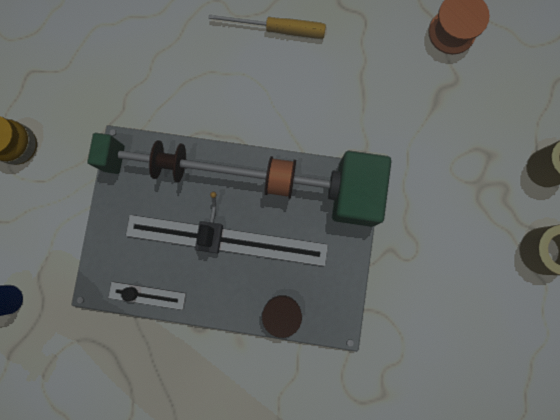

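View pics/scene0.png

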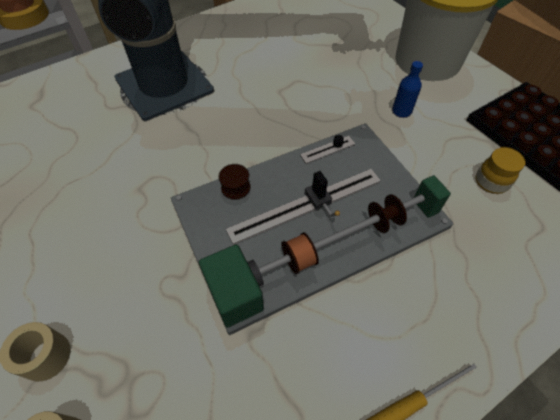

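The top view shows the empty bobbin at about (168,161), the full one at (281,177), the guide grip at (206,234) with its ball at (213,195), and the brake knob at (130,294). Next I'll measure these.

```bash
python3 - <<'E'
from h import *
import pickle
c=pickle.load(open("top.pkl","rb")); im=c["img"]
cv2.imwrite("pics/crop1.png",cv2.convertScaleAbs(cv2.resize(im[125:315,80:340,::-1],None,fx=3,fy=3,interpolation=cv2.INTER_CUBIC),alpha=2))
g=cv2.cvtColor(im,cv2.COLOR_RGB2GRAY)
# base frame: white rail strip
hsv=cv2.cvtColor(im,cv2.COLOR_RGB2HSV)
roi=np.zeros_like(g); roi[205:275,115:335]=1
m=((g>115)&(roi>0)).astype(np.uint8); m=cv2.morphologyEx(m,cv2.MORPH_CLOSE,np.ones((31,31)))
print("rail",cv2.minAreaRect(np.argwhere(m)[:,::-1].astype(np.float32)))
r,gg,b=[im[:,:,i].astype(int) for i in range(3)]
roi=np.zeros_like(g); roi[138:185,145:192]=1
m=(g<60)&(r>b+4)&(roi>0); p=np.argwhere(m)[:,::-1].astype(np.float32)
print("bob",len(p),p.mean(0),cv2.minAreaRect(p))
for n,u,v,z in(("ball",213,195,.04),("bob",168,161,.065),("railL",131,228,.02),("railR",322,255,.02),("grip",206,232,.096),("knob",130,294,.047),("full",281,177,.065),("tail",104,152,.095),("head",362,188,.095)):
    print(n,onz(c,u,v,z).round(4))
E
```

```text
rail ((226.69036865234375, 240.1136474609375), (199.56951904296875, 20.018516540527344), 8.583621978759766)
bob 375 [164.16267 159.57066] ((163.53724670410156, 159.4466552734375), (28.371328353881836, 35.35504150390625), 8.365885734558105)
ball [0.5797 0.0929 0.04  ]
bob [0.6272 0.1604 0.065 ]
railL [0.526  0.2265 0.02  ]
railR [ 0.4905 -0.081   0.02  ]
grip [0.5174 0.0918 0.096 ]
knob [0.423  0.2128 0.047 ]
full [ 0.6058 -0.0137  0.065 ]
tail [0.6322 0.2485 0.095 ]
head [ 0.5864 -0.1313  0.095 ]
```

View pics/crop1.png

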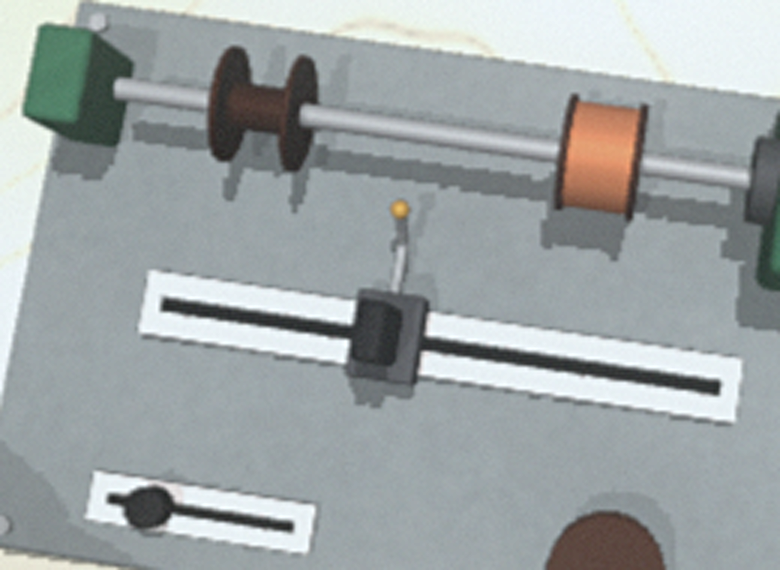

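```bash
cat >> h.py <<'E'
def plan(t):
    s=arm.state(); M=R.from_rotvec(s["tool_rot"]).as_matrix()
    a=np.degrees(np.arctan2(M[1,1],M[0,1])) # heading of tool y
    want=np.degrees(np.arctan2(.993,.115)); d=(want-a+90)%180-90
    print("clock",s["clock"],"pos",s["position"].round(4),"tool x",M[:,0].round(3),"y",M[:,1].round(3),"world turn",d.round(2),"=> yaw",(-d).round(2),"q6",s["q"][5].round(3))
    print("shift now (tool axes)",(M.T@(np.array(t)-s["position"])).round(4))
    M2=M@R.from_rotvec([np.radians(-d),0,0]).as_matrix()
    print("shift after turn",(M2.T@(np.array(t)-s["position"])).round(4),"y",M2[:,1].round(3),"F",s["force"].round(1),s["gripper_width"].round(4))
E
python3 -c "
from h import *
plan([.511,.0955,.2])"
```

```text
clock 0.1 pos [0.2369 0.4679 0.2552] tool x [-0.001 -0.002 -1.   ] y [ 0.452  0.892 -0.002] world turn 20.25 => yaw -20.25 q6 1.443
shift now (tool axes) [ 0.0556 -0.2083  0.4128]Traceback (most recent call last):
  File "<string>", line 3, in <module>
    plan([.511,.0955,.2])
    ~~~~^^^^^^^^^^^^^^^^^
  File "h.py", line 21, in plan
    print("shift after turn",(M2.T@(np.array(t)-s["position"])).round(4),"y",M2[:,1].round(3),"F",s["force"].round(1),s["gripper_width"].round(4))
                                                                                                                      ^^^^^^^^^^^^^^^^^^^^^^^^
AttributeError: 'float' object has no attribute 'round'
```

Call:
drive_tool(linear=[[0, 0, 0], [0, 0, 0], [0, 0, 0]], yaw=[-6.75, -6.75, -6.75], jaw=[0, 0, 0])

```text
clock: 0.48
position: [0.237, 0.4681, 0.2556]
tool_rot: [0.087, 1.57, -0.089]
force: [0.1, -0.4, -0.5]
gripper_width: 0.0858
```

```bash
sed -i 's/,s\["gripper_width"\].round(4)/,s["gripper_width"]/' h.py; python3 -c "
from h import *
plan([.511,.0955,.22])"
```

```text
clock 0.475 pos [0.237  0.4681 0.2556] tool x [-0.001 -0.001 -1.   ] y [ 0.111  0.994 -0.001] world turn -0.22 => yaw 0.22 q6 1.086
shift now (tool axes) [ 0.0358 -0.3397  0.3138]
shift after turn [ 0.0358 -0.3385  0.3151] y [ 0.115  0.993 -0.001] F [ 0.1 -0.4 -0.5] 0.08582411459520876
```

Call:
drive_tool(linear=[[0.0036, -0.034, 0.0314], [0.0036, -0.034, 0.0314], [0.0036, -0.034, 0.0314], [0.0036, -0.034, 0.0314], [0.0036, -0.034, 0.0314]], yaw=[0, 0, 0, 0, 0], jaw=[0, 0, 0, 0, 0])

```text
clock: 1.1
position: [0.374, 0.28, 0.2376]
tool_rot: [0.09, 1.57, -0.091]
force: [0.5, -0.0, -0.4]
gripper_width: 0.0853
```

Call:
drive_tool(linear=[[0.0036, -0.034, 0.0314], [0.0036, -0.034, 0.0314], [0.0036, -0.034, 0.0314], [0.0036, -0.034, 0.0314], [0, 0, 0]], yaw=[0, 0, 0, 0, 0], jaw=[0, 0, 0, 0, 0])

```text
clock: 1.72
position: [0.4835, 0.1294, 0.2225]
tool_rot: [0.094, 1.571, -0.095]
force: [0.2, -0.4, -0.0]
gripper_width: 0.0854
```

```bash
python3 -c "
from h import *
plan([.511,.0955,.085])
c=arm.camera('wrist'); cv2.imwrite('pics/w1.png',cv2.convertScaleAbs(c['img'][:,:,::-1],alpha=1.8))
import pickle; pickle.dump(c,open('w1.pkl','wb')); print(c['eye'],proj(c,[.511,.0955,.096]),proj(c,[.6272,.1604,.065]))"
```

```text
clock 1.725 pos [0.4835 0.1294 0.2225] tool x [-0.002 -0.001 -1.   ] y [ 0.12   0.993 -0.001] world turn 0.28 => yaw -0.28 q6 0.248
shift now (tool axes) [ 0.1375 -0.0302  0.0316]
shift after turn [ 0.1375 -0.0303  0.0314] y [ 0.115  0.993 -0.001] F [ 0.2 -0.4 -0. ] 0.08535255451251532
[0.40381253 0.13945606 0.34105343] [242.58123801 244.65876388] [332.33597087 334.63787046]
```

View pics/w1.png

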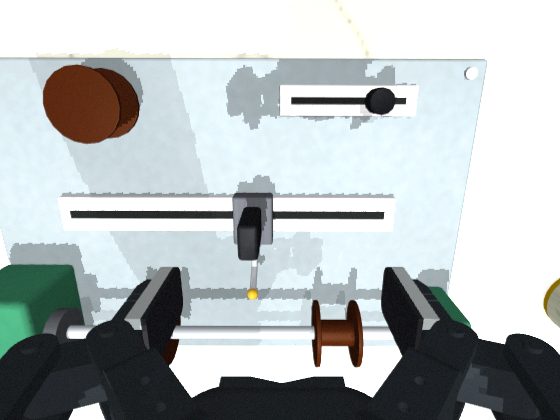

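The wrist view shows the jaws clear. The grip top is near (248,244) and the bobbin centre near (338,333). Both sit about 5 px off prediction in the same direction, so the guide still needs to travel about 78 mm.

Call:
drive_tool(linear=[[0, -0.028, 0.031], [0.03, 0, 0], [0.035, 0, 0], [0.035, 0, 0], [0.035, 0, 0]], yaw=[0, 0, 0, 0, 0], jaw=[0, 0, 0, 0, 0], force=20)

```text
clock: 2.4
position: [0.5095, 0.1019, 0.0879]
tool_rot: [0.089, 1.569, -0.089]
force: [0.0, -0.6, -0.7]
gripper_width: 0.0854
```

```bash
python3 -c "
from h import *
plan([.511,.0975,.085])
c=arm.camera('wrist'); cv2.imwrite('pics/w2.png',cv2.convertScaleAbs(c['img'][:,:,::-1],alpha=1.8))"
```

```text
clock 2.4 pos [0.5095 0.1019 0.0879] tool x [-0.     0.001 -1.   ] y [0.113 0.994 0.001] world turn -0.11 => yaw 0.11 q6 0.181
shift now (tool axes) [ 0.0029 -0.0042  0.002 ]
shift after turn [ 0.0029 -0.0042  0.002 ] y [0.115 0.993 0.001] F [ 0.  -0.6 -0.7] 0.08543017238200454
```

View pics/w2.png

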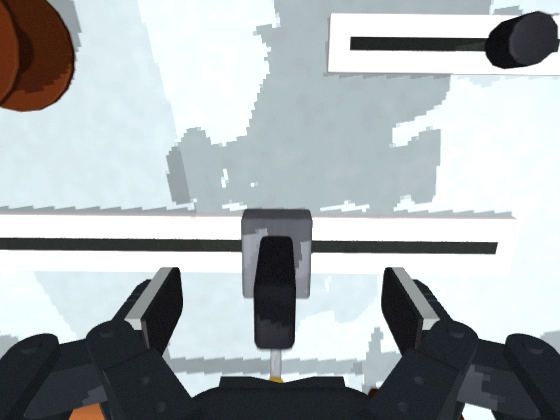

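The grip (about x 275 px) is between the pads, about 3 mm off their midline. I'll centre on it and close.

Call:
drive_tool(linear=[[0.002, -0.003, 0.001], [0, 0, 0], [0, 0, 0], [0, 0, 0], [0, 0, 0]], yaw=[0, 0, 0, 0, 0], jaw=[100, 160, 255, 255, 255], force=20)

```text
clock: 3.08
position: [0.5121, 0.0976, 0.0886]
tool_rot: [0.092, 1.566, -0.09]
force: [0.0, 1.0, 4.9]
gripper_width: 0.0155
```

Call:
drive_tool(linear=[[0, 0, 0], [0, 0, 0], [0, 0, 0], [0, 0, 0]], yaw=[0, 0, 0, 0], jaw=[255, 255, 255, 255])

```text
clock: 3.58
position: [0.5121, 0.0976, 0.0886]
tool_rot: [0.092, 1.566, -0.09]
force: [-0.8, 0.9, 5.8]
gripper_width: 0.0156
```

Call:
drive_tool(linear=[[0, 0.012, 0], [0, 0.016, 0], [0, 0.018, 0], [0, 0.018, 0], [0, 0.012, 0]], yaw=[0, 0, 0, 0, 0], jaw=[255, 255, 255, 255, 255])

```text
clock: 4.2
position: [0.5214, 0.1729, 0.0886]
tool_rot: [0.09, 1.565, -0.092]
force: [1.0, -1.6, 5.4]
gripper_width: 0.0154
```

Call:
drive_tool(linear=[[0, 0, 0], [0, 0, 0]], yaw=[0, 0], jaw=[255, 255])

```text
clock: 4.45
position: [0.5214, 0.1735, 0.0886]
tool_rot: [0.092, 1.565, -0.089]
force: [1.5, 1.1, 5.5]
gripper_width: 0.0156
```

```bash
python3 -c "
from h import *
plan([.511,.0955,.085])
for n in('top','scene'):
  c=arm.camera(n); im=c['img'][100:260,80:280] if n=='top' else c['img'][110:270,280:480]
  cv2.imwrite('pics/'+n+'3.png',cv2.convertScaleAbs(cv2.resize(im[:,:,::-1],None,fx=2,fy=2,interpolation=cv2.INTER_CUBIC),alpha=1.8))
a=[cv2.imread('pics/%s3.png'%n) for n in('top','scene')]; cv2.imwrite('pics/both3.png',np.hstack(a))"
```

```text
clock 4.45 pos [0.5214 0.1735 0.0886] tool x [ 0.004  0.002 -1.   ] y [0.115 0.993 0.002] world turn 0.01 => yaw -0.01 q6 0.314
shift now (tool axes) [ 0.0034 -0.0787 -0.0014]
shift after turn [ 0.0034 -0.0787 -0.0014] y [0.115 0.993 0.002] F [1.5 1.1 5.5] 0.015617280126060321
```

View pics/both3.png

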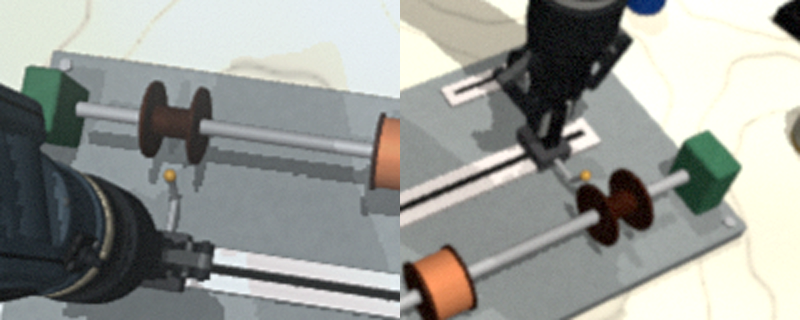

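```bash
python3 - <<'E'
from h import *
import pickle
t=pickle.load(open("top.pkl","rb")); s=pickle.load(open("scene.pkl","rb"))
def tri(a,b):
    d1,d2=ray(t,*a),ray(s,*b); e1,e2=np.array(t["eye"]),np.array(s["eye"])
    k=np.linalg.lstsq(np.c_[d1,-d2],e2-e1,rcond=None)[0]; p,q=e1+k[0]*d1,e2+k[1]*d2
    return (p+q)/2,np.linalg.norm(p-q)
y=np.array([.115,.993,0])
for n,a,b in(("ball",(165,187.5),(373,198)),("bob",(167.9,161),(388,214))):
    p,g=tri(a,b); print(n,p.round(4),g.round(4),(p@y).round(4))
p=onz(t,167.9,161,.065);print(p,p@y)
E
```

```text
ball [0.5872 0.165  0.0617] 0.0029 0.2314
bob [0.6288 0.1628 0.0628] 0.0039 0.234
[0.62718245 0.16052177 0.065     ] 0.23152410142899382
```

The ball and the bobbin middle agree to 0–2.5 mm along the rail, so I'll release and retreat upward.

Call:
drive_tool(linear=[[0, 0, 0], [0, 0, 0], [0, 0, 0], [0, 0, 0], [0, 0, 0]], yaw=[0, 0, 0, 0, 0], jaw=[150, 50, 0, 0, 0])

```text
clock: 5.18
position: [0.5196, 0.1728, 0.0868]
tool_rot: [0.09, 1.569, -0.091]
force: [0.8, 0.7, -0.5]
gripper_width: 0.0856
```

Call:
drive_tool(linear=[[-0.03, 0, 0], [-0.04, 0, 0], [-0.04, 0, 0], [-0.04, 0, 0], [0, 0, 0]], yaw=[0, 0, 0, 0, 0], jaw=[0, 0, 0, 0, 0])

```text
clock: 5.8
position: [0.5219, 0.1733, 0.2417]
tool_rot: [0.092, 1.56, -0.089]
force: [-0.0, -0.0, 0.2]
gripper_width: 0.0854
```

```bash
python3 -c "
from h import *
plan([.511,.0955,.085])
a=[]
for n in('top','wrist'):
  c=arm.camera(n); im=c['img']
  a.append(cv2.resize(cv2.convertScaleAbs(im[:,:,::-1],alpha=1.8),(400,300) if n=='top' else (400,300)))
cv2.imwrite('pics/w4.png',cv2.convertScaleAbs(im[:,:,::-1],alpha=1.8)); cv2.imwrite('pics/both4.png',np.hstack(a))"
```

```text
clock 5.8 pos [0.5219 0.1733 0.2417] tool x [ 0.009  0.002 -1.   ] y [0.115 0.993 0.003] world turn 0.0 => yaw -0.0 q6 0.314
shift now (tool axes) [ 0.1565 -0.0789 -0.0031]
shift after turn [ 0.1565 -0.0789 -0.0031] y [0.115 0.993 0.003] F [-0.  -0.   0.2] 0.0854127285092938
```

View pics/both4.png

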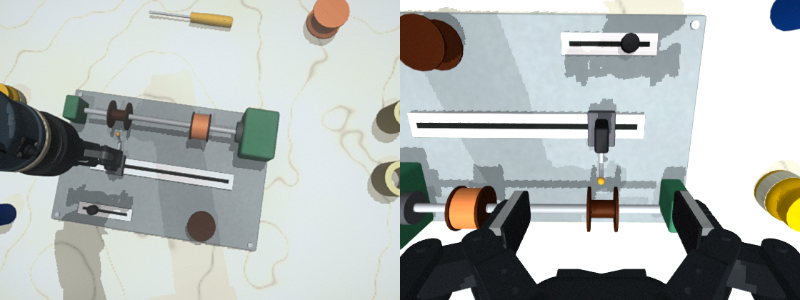

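View pics/w4.png

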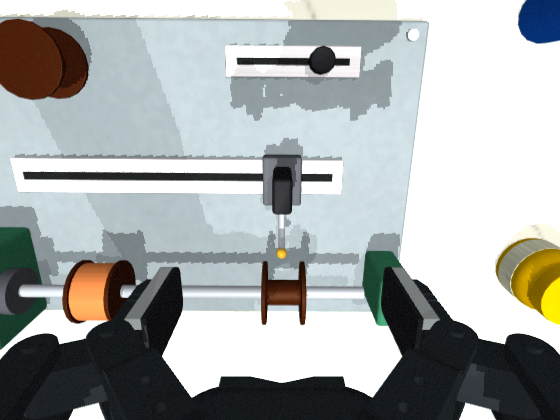

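In the final wrist view the ball (281,254) is within about 3 px (about 3 mm) of the bobbin's middle (284,292). In the top view the knob is still at about (129,294), and the gripper is clear.

```bash
python3 -c "
from bench import arm
print(arm.finish_job())"
```

```text
the job is handed in; nothing more can be done
None
```

I gripped the wire guide, slid it about 76 mm along its rail to the empty bobbin, let go, raised the gripper clear and handed the job in at about 5.8 s. The hand-in reports no verdict.

- **Guide position:** the last wrist picture showed the arm's ball about 3 px (roughly 3 mm) from the bobbin's middle along the rail, against the 12 mm allowed. Before release, the top camera alone put the offset at about 0 mm. Triangulating the top and scene views gave 2.6 mm, with the two rays missing each other by 3–4 mm.
- **Brake knob:** in the top view it was where it started, at about pixel (129,294). The arm stayed well away from it.
- **Contact:** after I backed off, the wrist force read about 0 N, so the robot was touching nothing.
- **Disagreements:** the wrist camera's predictions were about 5 px off, by the same amount for the grip and the bobbin, so the distance between them was unaffected. The grasp also showed about 5 N vertical force with the TCP a few mm higher than commanded. I didn't look into why, and it was gone after release.

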